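# Hold a tile strip home in an edge-straightness gauge

### The arm

A 6-joint arm with a two-finger parallel gripper is mounted at the origin on a cart in front of the work surface, level with it; the furniture and walls round the work are solid. World frame = base frame: x ahead of the robot, y to its left, z up, the work surface at z = 0. Lengths are in m, angles in rad, forces in N, time in s.
With the tool pointing down it reaches from about 0.25 to 0.775 m from the base axis. Payload 4 kg.
Tool frame: the origin (TCP) lies on the centre line of the jaws, within the pads' length; the fingertips stand 25 mm ahead of it and the grasp point (between the pads) lies 6 mm ahead of it; z points along the fingers, y is the line along which they close (so a half turn about z gives the same grasp; the last joint's range is limited). The gripper opens to 94 mm and grips with 3 to 60 N. Pads are 16 mm wide; open, the fingers measure 119 mm over their backs; the gripper's body (75 mm by 177 mm) begins 78 mm behind the grasp point.
Start: joints at [1.208, 0.087, 1.371, -0, 1.684, -0.103], TCP at [0.141, 0.532, 0.231] pointing down, gripper open.
Joint ranges: [-3.1, 3.1], [-0.76, 2.03], [0.27, 2.55], [-1.08, 4.22], [0.17, 2.65], [-2.57, 2.57]. Speed limits (rad/s): [2.79, 2.79, 3.14, 3.14, 3.14, 3.14].

### API

Orientations are given as [roll, pitch, yaw] about the fixed x, y, z axes, in that order (R = Rz(yaw) Ry(pitch) Rx(roll)).
In Python, from bench import robot, imaging gives the robot as it stands. The module is installed in compiled form; this text tells all that it offers.
- The arm moves only by the tool drive_tool, never from a script. Its argument "series" is a list of rows, each a list of 3 entries, a list of its own where there are three numbers: the finger opening in m, from 0 to 0.094, then the shift along the tool's x, y, z in m, then the turn, a rotation vector about the tool's x, y, z in rad. A call has 1 to 5 rows; each row is the pose to reach, as a shift and turn from the pose commanded when the call began, along the tool's axes at that moment; what a row does not reach only later rows make up. A row lasts 1/8 s, in which the tool goes at most 62.5 mm and 10.7 degrees, less where a joint would pass 70% of its speed; a pose out of reach is approached as far as the arm can. A call with a gripper value outside its range is refused whole. The fingers move at their own pace and stop on an object; the grip force is fixed at half the most. Time passes only in rows, so rows that repeat a pose let the fingers close. It gives the time, the measured TCP pose, the force, the opening and the grip force at its end, in the units of the state.
- robot.get_obs(): the state, without advancing time (a new reading comes with each control period).
- imaging.snapshot(name): name is "scene" or "side" or "wrist"; returns the picture (420x560x3 uint8, red, green, blue); there is no depth.
- imaging.get_calibration(name): a dict with "intrinsics" (3x3 intrinsics, pixels), "position" and "rotation" of the camera in the world. Camera axes: x right, y up, looking along -z (the intrinsics and any distortion apply to the point x, -y, -z); pixel columns grow to the right and rows downward; lengths in m; the calibration is good to about 2 mm. A picture is of the moment at which its call begins: read the wrist's pose just before it. get_calibration takes no time and is no camera call; for the wrist camera it gives the pose at the moment of the call.
- robot.close_job(): hands the job in; it is judged then, once.
The state is a dict: "time": time; "joint_positions": joint angles; "qvel": joint speeds; "joint_torque": joint torques, N m; "tool_pos": TCP position; "ee_rot": TCP orientation; "wrist_force": force on the tool from outside, world axes, zero at the start; "wrist_torque": the same for the moment, N m; "width": finger opening in m; "finger_force": force on a finger pad.
Only numpy, scipy, OpenCV 4.12 (cv2) and the standard library are available. Lean on these libraries where they do the work, as an engineer would, in place of code of your own. Each camera call takes 0.05 s, during which the arm holds its last target. There are 200 camera calls.

### The job

Lift the strip with the rounded edge off the blue board and lay it flat on the steel plate of the straightness gauge, rounded edge uppermost and away from the fence, with its right-hand end up against the stop block. Then ease it back and, with a firm slanting push of about 15 N on the rounded edge, press it down on the plate and square against both pads of the fence together, so that the dial's plunger is pushed in; finish while still holding that push, because the plunger springs the strip off again if you let go and a colleague is reading the dial. Do not touch the dial gauge, and leave the other things where they are.

Things in the scene. Friction and masses are not known exactly. Their poses are not given: they have to be found in the camera images.
- strip: the workpiece: strip of white porcelain paver, 44 (x) x 110 (y) x 22 (z) mm, 0.25 kg, lying flat on the blue board. Origin: centre of its underside; z up through its thickness, y along its length, and its upper long edge on the -x side is rounded to a 10 mm radius (the -x face is upright and flat for its lower 12 mm); all other edges are square. At the start its rounded edge faces roughly towards the robot
- strip_rounded_edge (a point): middle of the strip's rounded upper edge, on its surface, where its surface slopes at 45 degrees; 19 mm before the strip's centre, 19 mm above its underside; axes as the strip's
- strip_end (a point): middle of the strip's -y end face (the end that goes against the stop block), 11 mm above its underside; axes as the strip's
- square_strip: a shorter strip of the same tile, all edges square, 44 x 80 x 22 mm, also on the blue board, in either place; leave it alone. Origin: centre of its underside
- gauge: edge-straightness gauge, fixed to the bench: a grey base 225 (x) x 200 (y) mm carrying a ground steel plate. Origin: on the bench, on the line of the dial's plunger, 30 mm before the faces of the fence's pads; x points from the operator's side to the fence, y to the left along the fence, z up. In this frame the base and plate reach from x = -95 to +130 mm and y = -100 to +100 mm; the plate's upper face is at z = 27 mm; the pads of the fence face -x at x = 30 mm
- plate: the ground steel plate the strip is to lie on, 221 x 196 mm. Origin 27 mm above the gauge's origin, on its upper face; axes as the gauge's. The strip slides on it with a friction of about 0.3
- fence: aluminium rail 150 mm long, 20 mm high, standing on the plate, with two steel pads (16 mm wide, at y = +38 and -38 mm, up to 16 mm above the plate) that stand out 4 mm before the rail; their faces lie at x = 30 mm. A thumb screw on the rail's middle reaches 31 mm above the plate. Origin and axes as the plate's
- stop_block: dark steel bar lying on the plate at the right-hand end of the fence, square to it, 86 mm (x) x 16 mm (y) x 16 mm high, reaching in the gauge's frame from x = -52 to +34 mm; its face at y = -55 mm, facing +y, takes the end of the strip. Origin: on that face at the plate's level, gauge x = 0; axes as the gauge's
- stop_face (a point): middle of the stop block's face that takes the strip's end, 11 mm above the plate, at gauge x = -9, y = -55 mm; axes as the gauge's
- dial_gauge: dial gauge lying face up behind the fence, 60 mm across, top 28 mm above the plate, its middle at gauge x = 98, y = 0. Do not touch it. Origin and axes as the plate's
- plunger (a joint): travel of the dial gauge's spring plunger (m): 0 = out, its ball tip 5 mm before the pads' faces on the fence's middle line (gauge y = 0), 11 mm above the plate; 0.005 = pushed level with the pads, as when the strip is home. The spring pushes back towards -x with 1.5 N (out) to 2 N (level with the pads)
- sample_board: blue board, 220 x 190 x 16 mm, fixed to the bench, on which the strips lie, their middles 55 mm to either side of its middle along its x. Origin: centre of its underside
- setting_bar: square-edged steel bar, 44 x 110 x 22 mm, 0.8 kg, on the bench to the right of the gauge, used to zero the dial; not needed now, a bystander. Origin: centre of its underside
- weigh_bottle: small lidded glass weighing bottle, 42 mm across, 58 mm high, a bystander. Origin: centre of its underside
- media_bottle: screw-capped glass bottle, 74 mm across, 168 mm high, at the back, a bystander. Origin: centre of its underside
Not all that is in view belongs to the job. Leave any brown look-alike of the strip alone.

How it is judged:
On the way, in this order (a step that is already met when the one before it is completed fails the run):
1. the strip is lifted clear of the blue board (height (world z) of strip above 0.045 m), for 0.1 s.
2. the strip lies flat on the gauge's plate in front of the fence, the plunger still out (z of strip in the frame of plate below 0.003 m and contact force between strip and plate above 0.3 N and angle between strip's own z axis and vertical below 0.06 rad and value of joint plunger below 0.002 m), for 0.1 s.
At the end, for the whole second after the job is handed in: Held by the fingers, at rest: strip flat, rounded edge up and outward, parallel to the fence (0.03 rad), back within 2.5 mm of the pads, end within 2.5 mm of the stop, plunger in over 3.5 mm, bearing 5-40 N on the plate and 1-35 N on the fence; square strip moved under 15 mm (angle between strip's own z axis and vertical below 0.04 rad and angle between the y axis of strip and the y axis of gauge, either way round below 0.03 rad and x of strip_rounded_edge in the frame of gauge below 0 m and x of strip in the frame of gauge above 0.0055 m and z of strip in the frame of plate below 0.002 m and y of strip_end in the frame of stop_face between -0.003 and 0.0025 m and value of joint plunger above 0.0035 m and contact force between strip and plate between 5 and 40 N and contact force between strip and fence between 1 and 35 N and contact force between the fingers and strip above 4 N and linear speed of strip below 0.01 m/s and distance of square_strip from where it was at the start of the episode below 0.015 m); the arm keeps its last pose, push and grip.
It fails at once if the dial gauge or its plunger was touched by the robot (contact force between any of the arm, the fingers and dial_gauge above 2 N).
It fails at once if the strip was rammed against the plunger (velocity of joint plunger above 0.25 m/s).
It fails at once if a bystander was displaced (distance of any of square_strip, weigh_bottle, setting_bar, media_bottle from where it was at the start of the episode above 0.02 m).
It also fails if it takes over 48 s, if anything falls off the work surface, if the arm or the gripper's body presses on something with over 40 N, if the wrist force passes 120 N, or if a joint passes its speed limit or range.

## Working session

There is one attempt and no reset: what is moved stays moved. The work goes in short steps, Python scripts to look and compute and a tool call to move; the robot and the scene stay as the last step left them, time stands still between calls to the robot, and variables do not carry over. Pictures are saved under pics/ and viewed, at most 13 in all, crops included, and the job is handed in when it is done.

Besides the shell and the picture viewer there is one more tool, called after "Emit:" as name(argument=value, ...) on one line, values as JSON. drive_tool: Moves the arm, as the interface text tells. Its arguments: {"type":"object","properties":{"series":{"type":"array"}},"required":["series"]}

```bash
mkdir -p pics; cat > h.py <<'E'
import numpy as np, cv2
from bench import robot, imaging
def snap(n,f):
    im=imaging.snapshot(n); cv2.imwrite('pics/'+f,im[:,:,::-1]); return im
def ray(c,px):
    K=np.array(c['intrinsics']);R=np.array(c['rotation'])
    if R.shape!=(3,3): print('rot',R)
    d=np.linalg.inv(K)@[px[0],px[1],1.]
    return np.array(c['position']),R@np.array([d[0],-d[1],-d[2]])
def onz(c,px,z):
    p,d=ray(c,px); return p+d*(z-p[2])/d[2]
E
python3 - <<'E'
from h import *
print(robot.get_obs())
for n in('scene','side','wrist'):
    print(n,imaging.get_calibration(n)); snap(n,n+'0.png')
a=np.hstack([cv2.imread(f'pics/{n}0.png') for n in('scene','side')])
E
```

```text
{'time': 0.0, 'joint_positions': array([ 1.20791731e+00,  8.79350989e-02,  1.37223821e+00, -3.76980973e-05,
        1.68358432e+00, -1.03120618e-01]), 'qvel': array([ 0.00155045,  0.00012237,  0.00114512, -0.00148038,  0.00092852,
       -0.00181717]), 'joint_torque': array([-6.35636061e-04, -3.40192223e+01, -3.02424753e+01,  7.15700048e-02,
        3.30420630e-02, -1.71201041e-04]), 'tool_pos': array([0.14111846, 0.53108127, 0.22932313]), 'ee_rot': array([-3.13943533e+00, -1.85588752e-04,  2.88182985e+00]), 'wrist_force': array([ 0.84511418,  0.42558091, -0.12176057]), 'wrist_torque': array([ 0.03282405, -0.04515788, -0.00596393]), 'finger_force': 0.0, 'width': 0.0938693593452694}
scene {'intrinsics': array([[443.96749735,   0.        , 273.54801295],
       [  0.        , 443.96749735, 206.51961961],
       [  0.        ,   0.        ,   1.        ]]), 'position': array([-0.13581011, -1.05224299,  1.15707969]), 'rotation': array([ 0.86587894, -0.02071466, -0.57433253])}
side {'intrinsics': array([[407.22566141,   0.        , 286.24899185],
       [  0.        , 407.22566141, 216.90531148],
       [  0.        ,   0.        ,   1.        ]]), 'position': array([0.30154396, 1.40161789, 0.74283148]), 'rotation': array([ 1.12909613, -0.02371245, -2.93176567])}
wrist {'intrinsics': array([[320.64551484,   0.        , 276.81960205],
       [  0.        , 320.64551484, 207.37994064],
       [  0.        ,   0.        ,   1.        ]]), 'position': array([0.07356815, 0.54900675, 0.38407883]), 'rotation': array([-0.23849092,  0.0021011 ,  1.30988943])}
```

View pics/scene0.png

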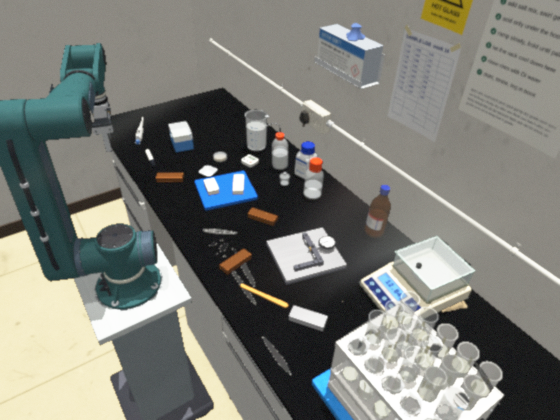

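View pics/side0.png

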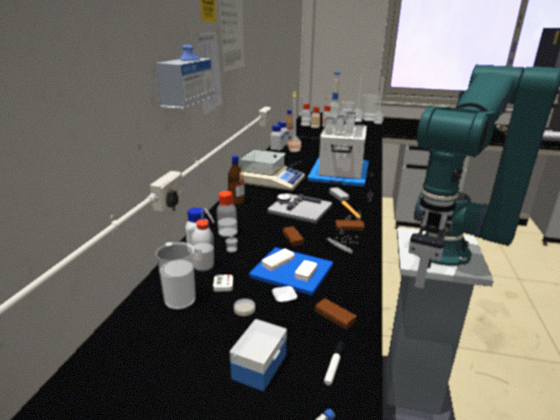

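View pics/wrist0.png

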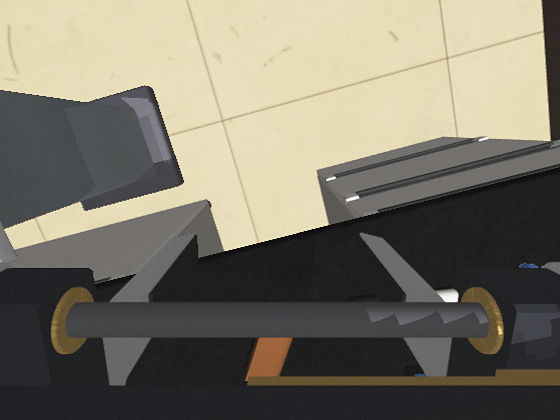

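```bash
cat >> h.py <<'E'
from scipy.spatial.transform import Rotation as Ro
_ray=ray
def ray(c,px):
    c=dict(c); r=np.array(c['rotation'])
    if r.shape==(3,): c['rotation']=Ro.from_euler('xyz',r).as_matrix()
    return _ray(c,px)
def rects(im,c,m,z,amin=30):
    out=[]
    cs,_=cv2.findContours(m.astype(np.uint8),cv2.RETR_EXTERNAL,cv2.CHAIN_APPROX_NONE)
    for k in cs:
        if cv2.contourArea(k)<amin: continue
        P=np.array([onz(c,p[0],z)[:2] for p in k]); 
        (x,y),(w,h),a=cv2.minAreaRect((P*1000).astype(np.float32))
        if w>h: w,h,a=h,w,a-90
        out.append((k[:,0].mean(0).round(),round(x,1),round(y,1),round(w,1),round(h,1),round(a,1)))
    return out
E
python3 - <<'E'
from h import *
for n,box in(('scene',(160,300,190,380)),('side',(180,310,230,350))):
    im=cv2.imread(f'pics/{n}0.png').astype(int); c=imaging.get_calibration(n)
    b,g,r=im[...,0],im[...,1],im[...,2]
    roi=np.zeros(im.shape[:2],bool); roi[box[0]:box[1],box[2]:box[3]]=1
    print(n,'blue')
    for o in rects(im,c,roi&(b>r+60)&(b>110),.016,300): print(o)
    print('white')
    for o in rects(im,c,roi&(r>185),.038): print(o)
    print('grey')
    for o in rects(im,c,roi&(r>120)&(abs(r-b)<40),.027): print(o)
E
```

```text
scene blue
(array([225., 189.]), 504.6, 263.7, 207.8, 225.2, 77.4)
white
(array([259., 293.]), 329.3, -288.0, 15.5, 132.2, 29.2)
(array([371., 283.]), 659.0, -445.0, 58.2, 129.9, -43.2)
(array([305., 259.]), 559.5, -223.4, 191.4, 215.4, 77.4)
(array([320., 238.]), 649.5, -195.7, 76.9, 98.9, -12.1)
(array([312., 188.]), 795.7, 54.0, 56.9, 103.1, -37.4)
(array([211., 184.]), 455.3, 293.0, 48.2, 86.7, -12.9)
(array([238., 182.]), 556.9, 247.5, 42.0, 116.1, -29.9)
(array([208., 170.]), 487.6, 388.3, 61.4, 63.7, -58.4)
(array([314., 161.]), 917.7, 200.7, 31.0, 71.5, 58.8)
(array([250., 161.]), 672.4, 349.2, 30.8, 66.3, 58.8)
grey
(array([196., 288.]), 164.7, -148.2, 53.0, 147.3, 0.2)
(array([371., 283.]), 666.8, -436.7, 61.9, 137.0, -43.2)
(array([219., 231.]), 359.0, 37.9, 19.1, 112.1, 49.2)
(array([309., 253.]), 572.2, -216.7, 203.2, 235.7, 77.4)
(array([373., 223.]), 878.9, -223.1, 45.1, 75.0, -43.2)
(array([211., 186.]), 457.3, 296.5, 48.4, 105.3, -12.0)
(array([238., 184.]), 560.2, 254.1, 42.3, 131.0, -29.9)
(array([284., 178.]), 747.5, 183.7, 38.5, 85.8, -33.5)
(array([208., 170.]),
[... 630 characters left out ...]
.6, -272.9, 59.8, 75.3, 79.6)
(array([339., 192.]), 414.7, -391.0, 33.6, 89.4, 36.2)
(array([283., 182.]), 685.5, -442.7, 50.2, 126.6, 49.0)
grey
(array([244., 305.]), 595.6, 509.4, 45.4, 56.4, -76.2)
(array([284., 293.]), 496.9, 432.8, 65.6, 70.6, 27.7)
(array([305., 270.]), 458.1, 291.2, 51.9, 110.0, -10.7)
(array([277., 259.]), 559.5, 244.6, 68.2, 136.0, -31.5)
(array([339., 245.]), 369.4, 97.9, 16.7, 101.0, 53.8)
(array([232., 226.]), 784.4, 51.5, 22.8, 165.6, 19.1)
(array([299., 208.]), 567.3, -212.5, 207.7, 226.2, 77.5)
(array([288., 197.]), 643.1, -296.4, 77.9, 92.1, 76.6)
(array([339., 192.]), 417.0, -417.9, 54.4, 118.7, 36.0)
(array([272., 182.]), 745.9, -439.3, 111.9, 274.1, -74.3)
```

Emit:
drive_tool(series=[[0.094,[-0.047,-0.016,0],[0,0,0.18]],[0.094,[-0.094,-0.033,0],[0,0,0.36]],[0.094,[-0.142,-0.049,0],[0,0,0.54]],[0.094,[-0.189,-0.065,0],[0,0,0.72]],[0.094,[-0.236,-0.0815,0],[0,0,0.9]]])

```text
time: 0.78
tool_pos: [0.3495, 0.391, 0.2301]
ee_rot: [-3.141, -0.0, 1.976]
wrist_force: [0.4, 0.9, 0.3]
width: 0.0944
finger_force: 0.0
```

Emit:
drive_tool(series=[[0.094,[-0.042,0.027,0],[0,0,0.185]],[0.094,[-0.084,0.054,0.01],[0,0,0.37]],[0.094,[-0.126,0.081,0.02],[0,0,0.555]],[0.094,[-0.168,0.108,0.03],[0,0,0.74]],[0.094,[-0.2106,0.135,0.03],[0,0,0.925]]])

```text
time: 1.4
tool_pos: [0.5568, 0.2518, 0.1987]
ee_rot: [-3.139, 0.002, 1.051]
wrist_force: [0.3, 0.1, 0.4]
width: 0.0942
finger_force: 0.0
```

```bash
python3 - <<'E'
from h import *
o=robot.get_obs(); print(o['tool_pos'],o['ee_rot'],o['time'],o['qvel'].round(2))
import pickle
c=imaging.get_calibration('wrist'); im=snap('wrist','w1.png'); pickle.dump(c,open('w1.pkl','wb'))
b,g,r=[im[...,i].astype(int) for i in(2,1,0)]
for z,t in((.038,185),(.038,150)):
  for q in rects(im,c,(r>t)&(abs(r-b)<40),z,800): print(q)
E
```

```text
[0.55682886 0.25178602 0.19869155] [-3.13940659e+00  2.07188607e-03  1.05069623e+00] 1.4 [-0.55  0.44 -0.54  0.    0.08  0.92]
(array([171., 202.]), 459.8, 299.6, 49.4, 74.4, -13.6)
(array([282., 194.]), 560.1, 250.6, 45.4, 110.2, -32.1)
(array([149.,  73.]), 509.4, 411.7, 60.8, 61.0, -62.2)
(array([341.,   9.]), 686.3, 368.6, 22.1, 57.6, 60.1)
(array([546., 234.]), 771.8, 81.9, 36.5, 63.6, -18.0)
(array([173., 204.]), 459.5, 297.1, 49.9, 79.5, -13.6)
(array([477., 163.]), 741.6, 182.8, 37.9, 52.2, 63.5)
(array([283., 195.]), 560.6, 250.5, 47.6, 110.6, -32.8)
(array([153.,  68.]), 509.1, 411.7, 65.7, 66.5, -63.1)
(array([518.,  16.]), 819.6, 285.4, 33.5, 71.6, 60.1)
(array([341.,   9.]), 686.5, 368.0, 22.9, 63.7, 60.1)
```

View pics/w1.png

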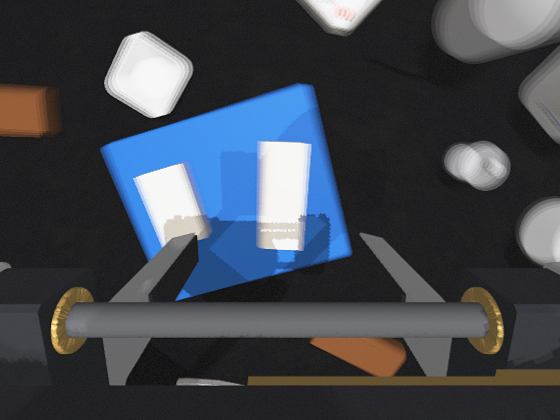

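Emit:
drive_tool(series=[[0.075,[0,0,0.03],[0,0,0.02]]])

```text
time: 1.58
tool_pos: [0.5592, 0.2521, 0.1723]
ee_rot: [3.138, -0.004, 1.034]
wrist_force: [0.1, 0.9, -0.2]
width: 0.0872
finger_force: 0.0
```

```bash
python3 - <<'E'
from h import *
imaging.snapshot('side'); imaging.snapshot('side')
o=robot.get_obs(); print(o['tool_pos'],o['ee_rot'],o['time'],o['qvel'].round(2))
c=imaging.get_calibration('wrist'); im=snap('wrist','w2.png')
b,g,r=[im[...,i].astype(int) for i in(2,1,0)]
for t in (200,170):
  for q in rects(im,c,(r>t)&(abs(r-b)<40),.038,800): print(q)
for q in rects(im,c,(b>r+60)&(b>80),.016,3000): print('blue',q)
E
```

```text
[0.55454906 0.25187531 0.16603814] [-3.13610943  0.0062839   1.03631369] 1.675 [ 0.02 -0.03 -0.04  0.    0.03 -0.01]
(array([157., 217.]), 453.9, 298.2, 44.1, 79.4, -12.6)
(array([281., 204.]), 556.8, 253.0, 41.7, 109.4, -30.8)
(array([127.,  70.]), 504.6, 412.7, 57.8, 58.1, 28.6)
(array([156., 212.]), 454.0, 298.2, 44.4, 79.9, -12.6)
(array([281., 201.]), 556.6, 253.2, 42.9, 109.6, -31.1)
(array([127.,  70.]), 504.6, 412.6, 58.2, 58.4, 28.6)
blue (array([212., 198.]), 504.8, 271.6, 189.1, 219.4, 77.2)
```

Emit:
drive_tool(series=[[0.075,[0.0015,0.001,0.045],[0,0,-0.005]],[0.075,[0.0015,0.001,0.09],[0,0,-0.005]],[0.075,[0.0015,0.001,0.118],[0,0,-0.005]],[0.075,[0.0015,0.001,0.121],[0,0,-0.005]],[0.075,[0.0015,0.001,0.121],[0,0,-0.005]]])

```text
time: 2.35
tool_pos: [0.5588, 0.2546, 0.0514]
ee_rot: [3.14, -0.002, 1.043]
wrist_force: [-0.1, 0.1, 0.4]
width: 0.0746
finger_force: 0.0
```

```bash
python3 - <<'E'
from h import *
o=robot.get_obs(); print({k:np.round(v,4) for k,v in o.items() if k in('tool_pos','ee_rot','wrist_force','width','time','joint_positions')})
E
```

```text
{'time': np.float64(2.35), 'joint_positions': array([3.3510e-01, 3.2220e-01, 1.4560e+00, 1.0000e-04, 1.3606e+00,
       8.6320e-01]), 'tool_pos': array([0.5588, 0.2546, 0.0514]), 'ee_rot': array([ 3.1399e+00, -2.2000e-03,  1.0426e+00]), 'wrist_force': array([-0.1453,  0.1397,  0.4037]), 'width': np.float64(0.0746)}
```

Emit:
drive_tool(series=[[0.075,[0,0,0.004],[0,0,0]],[0.04,[0,0,0.004],[0,0,0]],[0.04,[0,0,0.004],[0,0,0]],[0.04,[0,0,0.004],[0,0,0]],[0.04,[0,0,0.004],[0,0,0]]])

```text
time: 2.98
tool_pos: [0.5581, 0.2538, 0.0457]
ee_rot: [3.141, -0.0, 1.042]
wrist_force: [-0.5, -0.4, 1.6]
width: 0.0437
finger_force: 30.0
```

```bash
python3 - <<'E'
from h import *
P=[]
for i in range(4):
    o=robot.get_obs(); P.append(np.r_[o['tool_pos'],o['ee_rot'],o['wrist_force'],o['width'],o['finger_force']]); im=snap('wrist','w3.png') if i==3 else imaging.snapshot('side')
print(np.round(P,4))
E
```

```text
[[ 5.58100e-01  2.53800e-01  4.57000e-02  3.14140e+00 -3.00000e-04
   1.04180e+00 -5.36600e-01 -3.56300e-01  1.59490e+00  4.37000e-02
   2.99592e+01]
 [ 5.58100e-01  2.53900e-01  4.57000e-02  3.14150e+00 -3.00000e-04
   1.04180e+00 -1.09500e-01 -6.08300e-01  1.21700e+00  4.38000e-02
   2.99593e+01]
 [ 5.58100e-01  2.53800e-01  4.57000e-02  3.14150e+00 -3.00000e-04
   1.04170e+00 -7.25300e-01 -1.98200e-01  8.72200e-01  4.35000e-02
   2.99592e+01]
 [ 5.58100e-01  2.53800e-01  4.57000e-02  3.14150e+00 -3.00000e-04
   1.04180e+00 -7.56500e-01  3.38700e-01  5.39800e-01  4.35000e-02
   2.99594e+01]]
```

Emit:
drive_tool(series=[[0.04,[0,0,-0.03],[0,0,0]],[0.04,[0,0,-0.07],[0,0,0]],[0.04,[-0.035,0.016,-0.11],[0,0,-0.03]],[0.04,[-0.085,0.04,-0.13],[0,0,-0.06]],[0.04,[-0.135,0.063,-0.13],[0,0,-0.1]]])

```text
time: 3.8
tool_pos: [0.5449, 0.1043, 0.1773]
ee_rot: [3.138, -0.002, 1.144]
wrist_force: [1.2, -0.5, -3.6]
width: 0.0437
finger_force: 30.0
```

```bash
python3 - <<'E'
from h import *
o=robot.get_obs(); print({k:np.round(v,4) for k,v in o.items() if k in('tool_pos','ee_rot','wrist_force','width','time')})
E
```

```text
{'time': np.float64(3.8), 'tool_pos': array([0.5449, 0.1043, 0.1773]), 'ee_rot': array([ 3.1381e+00, -1.7000e-03,  1.1441e+00]), 'wrist_force': array([ 1.1547, -0.5131, -3.5563]), 'width': np.float64(0.0437)}
```

Emit:
drive_tool(series=[[0.04,[-0.055,0.019,0],[0,0,-0.04]],[0.04,[-0.11,0.039,0],[0,0,-0.09]],[0.04,[-0.165,0.058,0],[0,0,-0.13]],[0.04,[-0.22,0.078,0],[0,0,-0.17]],[0.04,[-0.27,0.095,0],[0,0,-0.209]]])

```text
time: 4.42
tool_pos: [0.5174, -0.1814, 0.1743]
ee_rot: [-3.14, -0.0, 1.351]
wrist_force: [-0.4, 0.8, -2.5]
width: 0.0441
finger_force: 30.0
```

Emit:
drive_tool(series=[[0.04,[-0.045,0.013,0],[0,0,0]],[0.04,[-0.082,0.013,0],[0,0,0]],[0.04,[-0.094,0.013,0],[0,0,0]],[0.04,[-0.094,0.013,0],[0,0,0]]])

```text
time: 4.92
tool_pos: [0.5101, -0.274, 0.1745]
ee_rot: [-3.14, -0.001, 1.35]
wrist_force: [0.2, 0.4, -2.3]
width: 0.0437
finger_force: 30.0
```

```bash
python3 - <<'E'
from h import *
import pickle
imaging.snapshot('side')
o=robot.get_obs(); print({k:np.round(v,4) for k,v in o.items() if k in('tool_pos','ee_rot','wrist_force','width','time')})
c=imaging.get_calibration('wrist'); im=snap('wrist','w4.png'); pickle.dump(c,open('w4.pkl','wb'))
E
```

```text
{'time': np.float64(4.975), 'tool_pos': array([ 0.5104, -0.2732,  0.1748]), 'ee_rot': array([-3.1405e+00, -1.5000e-03,  1.3510e+00]), 'wrist_force': array([-0.9246,  0.7726, -3.2331]), 'width': np.float64(0.0438)}
```

View pics/w4.png

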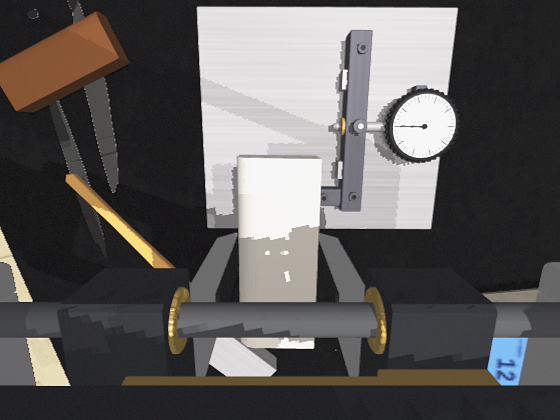

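```bash
python3 - <<'E'
from h import *
import pickle
c=pickle.load(open('w4.pkl','rb')); im=cv2.imread('pics/w4.png'); g=cv2.cvtColor(im,cv2.COLOR_BGR2GRAY).astype(int)
z=.027
def fit(P):
    P=np.array([onz(c,p,z)[:2] for p in P],np.float32)
    vx,vy,x,y=cv2.fitLine(P,cv2.DIST_HUBER,0,.001,.001).ravel(); return np.array([vx,vy]),np.array([x,y])
L=fit([(np.argmax(g[r,150:260]>100)+150-.5,r) for r in range(20,220,4)])
R=fit([(540-np.argmax(g[r,540:400:-1]>100)+.5,r) for r in list(range(15,75,3))+list(range(165,222,3))])
T=fit([(x,np.argmax(g[0:60,x]>100)-.5) for x in range(210,445,4)])
B=fit([(x,260-np.argmax(g[260:170:-1,x]>100)+.5) for x in range(370,425,3)])
def X(a,b):
    t=np.linalg.solve(np.c_[a[0],-b[0]],b[1]-a[1]); return a[1]+t[0]*a[0]
for n,l in zip('LRTB',(L,R,T,B)): print(n,np.degrees(np.arctan2(l[0][1],l[0][0]))%180)
tl,tr,bl,br=X(L,T),X(R,T),X(L,B),X(R,B)
print(tl,tr,bl,br,np.linalg.norm(tr-tl),np.linalg.norm(br-bl),np.linalg.norm(bl-tl),np.linalg.norm(br-tr))
ctr=(tl+tr+bl+br)/4; a=np.arctan2(*( (tr-tl)+(br-bl))[::-1]); u=np.array([np.cos(a),np.sin(a)]); v=np.array([-u[1],u[0]])
O=ctr-.0175*u; print('ctr',ctr,'yaw',np.degrees(a),a,'O',O)
def G(px,zz): d=onz(c,px,zz)[:2]-O; return np.round([d@u*1e3,d@v*1e3],1)
print('pads',G((342,80),.043),G((342,172),.043),'tip',G((332,128),.038),'dial',G((424,127),.055), 'railfrontends',G((350,30),.047),G((342,210),.047))
print('stop far corner',G((331,187),.043))
# held strip: top at TCP z -.0297+.022
o=robot.get_obs(); zt=o['tool_pos'][2]-.0077
print('strip end',zt,G((238,155),zt),G((321,156),zt),'tcp',G_:=np.round([(o['tool_pos'][:2]-O)@u*1e3,(o['tool_pos'][:2]-O)@v*1e3],1))
E
```

```text
L 77.16229
R 77.116844
T 167.324
B 167.35652
[ 0.4788139  -0.09316817] [ 0.69436044 -0.1416488 ] [ 0.4353313  -0.28397626] [ 0.65075433 -0.33230072] 0.22093141 0.22077666 0.19569993 0.19557518
ctr [ 0.56481504 -0.21277349] yaw -12.659748 -0.2209543 O [ 0.5477405  -0.20893817]
pads [30.4 37.4] [ 34.1 -39.9] tip [24.4 -1.7] dial [97.9 -1. ] railfrontends [34.2 74.3] [ 34.9 -74. ]
stop far corner [ 24.8 -53.5]
strip end 0.16737411349158085 [-43.6 -15.5] [ -2.1 -16. ] tcp [-22.2 -70.5]
```

```bash
python3 - <<'E'
import cv2
im=cv2.imread('pics/w4.png')[20:240,300:480]; cv2.imwrite('pics/w4c.png',cv2.resize(im,None,fx=2.7,fy=2.7,interpolation=cv2.INTER_CUBIC))
E
```

```text
(no output)
```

View pics/w4c.png

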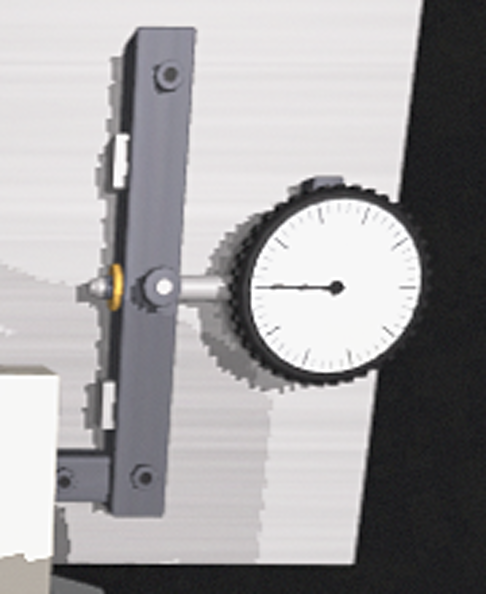

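Emit:
drive_tool(series=[[0.04,[0.04,-0.0015,0],[0,0,0]],[0.04,[0.074,-0.003,0.02],[0,0,0]],[0.04,[0.0745,-0.003,0.065],[0,0,0]],[0.04,[0.0745,-0.003,0.105],[0,0,0]],[0.04,[0.0745,-0.003,0.114],[0,0,0]]])

```text
time: 5.65
tool_pos: [0.5218, -0.198, 0.0582]
ee_rot: [-3.135, -0.002, 1.353]
wrist_force: [-0.6, 0.6, -3.2]
width: 0.0434
finger_force: 30.0
```

Emit:
drive_tool(series=[[0.04,[0,0,0.002],[0,0,0]],[0.04,[0,0,0.003],[0,0,0]],[0.04,[0,0,0.003],[0,0,0]]])

```text
time: 6.02
tool_pos: [0.5249, -0.2013, 0.0603]
ee_rot: [3.138, 0.001, 1.351]
wrist_force: [-0.3, 0.6, -3.2]
width: 0.0436
finger_force: 30.0
```

```bash
python3 - <<'E'
from h import *
imaging.snapshot('side')
for i in range(2):
    o=robot.get_obs(); print({k:np.round(v,4) for k,v in o.items() if k in('tool_pos','ee_rot','wrist_force','width','time')}); im=snap('wrist','w5.png')
O=np.array([.54774,-.20894]);a=-.221;u=np.array([np.cos(a),np.sin(a)]);v=np.array([-u[1],u[0]]);d=o['tool_pos'][:2]-O;print(d@u,d@v)
E
```

```text
{'time': np.float64(6.075), 'tool_pos': array([ 0.5247, -0.2013,  0.0601]), 'ee_rot': array([3.1388e+00, 6.0000e-04, 1.3506e+00]), 'wrist_force': array([-1.9000e-03,  7.4750e-01, -2.9151e+00]), 'width': np.float64(0.0437)}
{'time': np.float64(6.125), 'tool_pos': array([ 0.5245, -0.2012,  0.0598]), 'ee_rot': array([3.1393e+00, 5.0000e-04, 1.3506e+00]), 'wrist_force': array([-0.3901, -0.2943, -2.6589]), 'width': np.float64(0.0437)}
-0.02436901245373288 0.0024213496158383384
```

Emit:
drive_tool(series=[[0.04,[0,0,0.002],[0,0,0]],[0.04,[0,0,0.003],[0,0,0]],[0.04,[0,0,0.0035],[0,0,0]],[0.04,[0,0,0.0035],[0,0,0]]])

```text
time: 6.68
tool_pos: [0.5242, -0.201, 0.0566]
ee_rot: [3.14, 0.0, 1.351]
wrist_force: [-2.3, 0.2, 5.2]
width: 0.0437
finger_force: 30.0
```

Emit:
drive_tool(series=[[0.04,[-0.001,0,-0.0003],[0,0,0]],[0.04,[-0.0015,0,-0.0003],[0,0,0]],[0.04,[-0.002,0,-0.0003],[0,0,0]]])

```text
time: 7.05
tool_pos: [0.5244, -0.2024, 0.0566]
ee_rot: [3.139, -0.001, 1.351]
wrist_force: [-0.8, 2.9, 6.3]
width: 0.0439
finger_force: 30.0
```

Emit:
drive_tool(series=[[0.04,[-0.0005,0,0],[0,0,0]],[0.04,[-0.001,0,0],[0,0,0]]])

```text
time: 7.3
tool_pos: [0.5244, -0.2025, 0.0566]
ee_rot: [3.139, -0.003, 1.351]
wrist_force: [1.4, 4.3, 7.1]
width: 0.0436
finger_force: 30.0
```

Emit:
drive_tool(series=[[0.04,[-0.001,0,-0.0005],[0,0,0]],[0.04,[-0.002,0,-0.0005],[0,0,0]],[0.04,[-0.002,0,-0.0005],[0,0,0]]])

```text
time: 7.68
tool_pos: [0.5242, -0.2027, 0.0566]
ee_rot: [3.14, -0.006, 1.352]
wrist_force: [2.2, 8.1, 5.6]
width: 0.0436
finger_force: 30.0
```

```bash
python3 - <<'E'
from h import *
imaging.snapshot('side')
o=robot.get_obs(); print({k:np.round(v,4) for k,v in o.items() if k in('tool_pos','ee_rot','wrist_force','width','time')}); 
c=imaging.get_calibration('wrist'); snap('wrist','w6.png')
O=np.array([.54774,-.20894]);a=-.221;u=np.array([np.cos(a),np.sin(a)]);v=np.array([-u[1],u[0]]);d=o['tool_pos'][:2]-O;print(d@u,d@v)
E
```

```text
{'time': np.float64(7.725), 'tool_pos': array([ 0.5242, -0.2027,  0.0566]), 'ee_rot': array([ 3.1398, -0.0061,  1.3515]), 'wrist_force': array([1.6658, 8.4477, 4.3608]), 'width': np.float64(0.0435)}
-0.024379476845344233 0.0008986019229579395
```

View pics/w6.png

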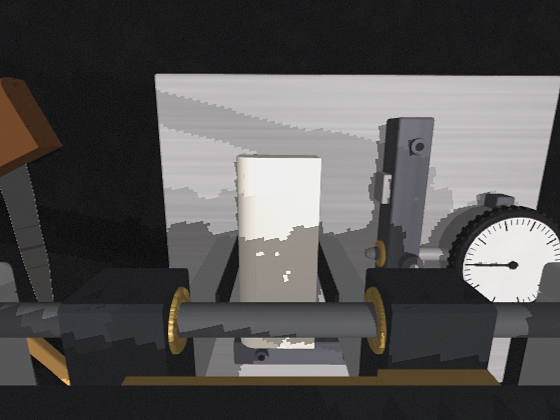

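Emit:
drive_tool(series=[[0.04,[0.003,0,0],[0,0,0]],[0.06,[0.003,0,0],[0,0,0]],[0.06,[0.003,0,0],[0,0,0]],[0.06,[0.003,0,-0.02],[0,0,0]],[0.06,[0.003,0,-0.07],[0,0,0]]])

```text
time: 8.4
tool_pos: [0.521, -0.2021, 0.1225]
ee_rot: [-3.133, -0.002, 1.35]
wrist_force: [1.0, -0.4, 0.4]
width: 0.0601
finger_force: 0.0
```

```bash
python3 - <<'E'
from h import *
imaging.snapshot('side')
o=robot.get_obs(); print({k:np.round(v,4) for k,v in o.items() if k in('tool_pos','ee_rot','wrist_force','width','time','joint_positions')}); 
O=np.array([.54774,-.20894]);a=-.221;u=np.array([np.cos(a),np.sin(a)]);v=np.array([-u[1],u[0]]);d=o['tool_pos'][:2]-O;print(d@u,d@v)
c=imaging.get_calibration('wrist'); im=snap('wrist','w7.png')
b,g,r=[im[...,i].astype(int) for i in(2,1,0)]
cv2.imwrite('pics/w7.png',im[:,:,::-1])
P=lambda px,z:(lambda d:np.round([d@u*1e3,d@v*1e3],1))(onz(c,px,z)[:2]-O)
import pickle;pickle.dump(c,open('w7.pkl','wb'))
E
```

```text
{'time': np.float64(8.45), 'joint_positions': array([-4.7120e-01,  1.5090e-01,  1.4952e+00, -2.0000e-04,  1.4865e+00,
       -2.5070e-01]), 'tool_pos': array([ 0.5257, -0.2044,  0.1329]), 'ee_rot': array([3.1330e+00, 2.4000e-03, 1.3503e+00]), 'wrist_force': array([ 2.1826, -1.1244,  4.5098]), 'width': np.float64(0.0603)}
-0.022495095690286186 -0.00037584426959536184
```

View pics/w7.png

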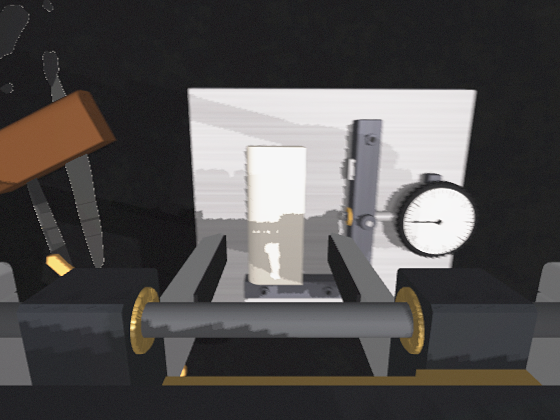

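Emit:
drive_tool(series=[[0.05,[0,-0.015,-0.01],[-0.06,0.06,0.148]],[0.05,[0,-0.03,-0.02],[-0.12,0.12,0.296]],[0.05,[0,-0.045,-0.02],[-0.18,0.18,0.444]],[0.05,[0,-0.05,-0.02],[-0.245,0.245,0.592]],[0.05,[0,-0.05,-0.02],[-0.307,0.307,0.741]]])

```text
time: 9.12
tool_pos: [0.4738, -0.1922, 0.1449]
ee_rot: [2.965, -0.389, 0.627]
wrist_force: [-0.4, 0.1, 0.4]
width: 0.05
finger_force: 0.0
```

Emit:
drive_tool(series=[[0.05,[0,0,0],[-0.061,0.061,0.148]],[0.05,[0,0,0],[-0.122,0.122,0.296]],[0.05,[0,0,0],[-0.184,0.184,0.444]],[0.05,[0,0,0],[-0.245,0.245,0.592]],[0.05,[0,0,0],[-0.307,0.307,0.741]]])

```text
time: 9.75
tool_pos: [0.4737, -0.1923, 0.1446]
ee_rot: [-3.138, -0.786, -0.229]
wrist_force: [-0.0, -0.3, -0.0]
width: 0.05
finger_force: 0.0
```

```bash
cat >> h.py <<'E'
O=np.array([.54774,-.20894,0]);Rg=Ro.from_euler('z',-.221)
Rd=Rg*Ro.from_matrix(np.array([[.7071,0,.7071],[0,-1,0],[.7071,0,-.7071]]))
def st(tgt):
    for i in range(2): imaging.snapshot('side')
    o=robot.get_obs(); g=Rg.inv().apply(o['tool_pos']-O)*1e3
    R=Ro.from_euler('xyz',o['ee_rot'])
    print('t',round(o['time'],2),'gauge tcp',g.round(1),'F gauge',Rg.inv().apply(o['wrist_force']).round(1),'w',o['width'].round(4),'j',o['joint_positions'].round(2))
    print('shift tool mm',R.inv().apply(Rg.apply(np.array(tgt)-g)).round(1),'turn',(R.inv()*Rd).as_rotvec().round(3))
E
python3 -c "
from h import *
st([-76,0,78])
snap('side','s8.png')"
```

```text
Traceback (most recent call last):
  File "h.py", line 34, in st
    print('t',round(o['time'],2),'gauge tcp',g.round(1),'F gauge',Rg.inv().apply(o['wrist_force']).round(1),'w',o['width'].round(4),'j',o['joint_positions'].round(2))
                                                                                                                ^^^^^^^^^^^^^^^^
AttributeError: 'float' object has no attribute 'round'
```

```bash
sed -i "s/o\['width'\].round(4)/round(float(o['width']),4)/" h.py
python3 -c "
from h import *
st([-76,0,78])
snap('side','s8.png')"
```

```text
t 9.95 gauge tcp [-75.5   0.8 145.1] F gauge [1.  0.  0.3] w 0.0498 j [-0.71 -0.45  2.18  0.51  0.75  0.81]
shift tool mm [-47.8   0.7  47.2] turn [-0.002  0.001  0.003]
```

Emit:
drive_tool(series=[[0.05,[-0.02,0.0003,0.02],[0,0,0]],[0.05,[-0.04,0.0007,0.04],[0,0,0]],[0.05,[-0.048,0.0007,0.047],[0,0,0.003]],[0.05,[-0.048,0.0007,0.057],[0,0,0.003]],[0.05,[-0.048,0.0007,0.06],[0,0,0.003]]])

```text
time: 10.62
tool_pos: [0.4837, -0.195, 0.0702]
ee_rot: [-3.139, -0.787, -0.223]
wrist_force: [1.0, 0.9, 0.5]
width: 0.0505
finger_force: 0.0
```

```bash
python3 -c "
from h import *
st([-61,0,63.7])
c=imaging.get_calibration('wrist');snap('wrist','w9.png')"
```

```text
t 10.72 gauge tcp [-65.7  -0.3  70.3] F gauge [ 0.7 -0.2 -0. ] w 0.0501 j [-0.7  -0.31  2.26  0.66  0.56  0.63]
shift tool mm [-1.3 -0.3  8. ] turn [-0.001 -0.001 -0.002]
```

View pics/w9.png

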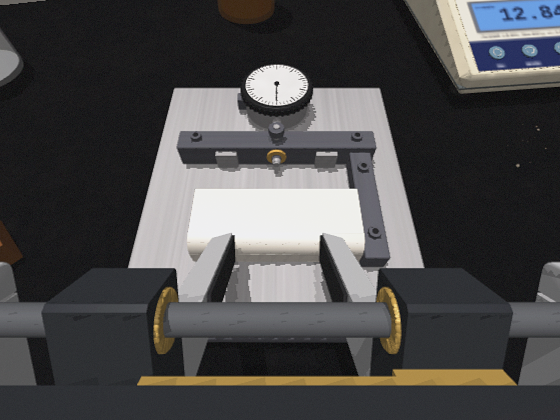

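Emit:
drive_tool(series=[[0.05,[-0.0007,0,0.004],[0,0,0]],[0.05,[-0.0013,0,0.007],[0,0,0]],[0.05,[-0.0013,0,0.0085],[0,0,0]],[0.05,[-0.0013,0,0.0095],[0,0,0]]])

```text
time: 11.28
tool_pos: [0.489, -0.1959, 0.0628]
ee_rot: [-3.139, -0.787, -0.224]
wrist_force: [-2.4, 2.8, 5.5]
width: 0.05
finger_force: 3.1
```

Emit:
drive_tool(series=[[0.05,[0.0028,0,0.0028],[0,0,0]],[0.05,[0.0056,0,0.0056],[0,0,0]],[0.05,[0.0085,0,0.0085],[0,0,0]],[0.05,[0.0113,0,0.0113],[0,0,0]],[0.05,[0.0134,0,0.0134],[0,0,0]]])

```text
time: 11.9
tool_pos: [0.5077, -0.2001, 0.0628]
ee_rot: [-3.139, -0.787, -0.224]
wrist_force: [-1.5, 1.9, 5.0]
width: 0.05
finger_force: 2.9
```

```bash
python3 -c "
from h import *
st([-29,0,63])
c=imaging.get_calibration('wrist');im=snap('wrist','w10.png')"
```

```text
t 12.0 gauge tcp [-41.1  -0.3  62.6] F gauge [-1.3  0.5  3.4] w 0.0502 j [-0.67 -0.22  2.22  0.68  0.51  0.64]
shift tool mm [ 8.9 -0.3  8.3] turn [-0.    -0.002 -0.002]
```

View pics/w10.png

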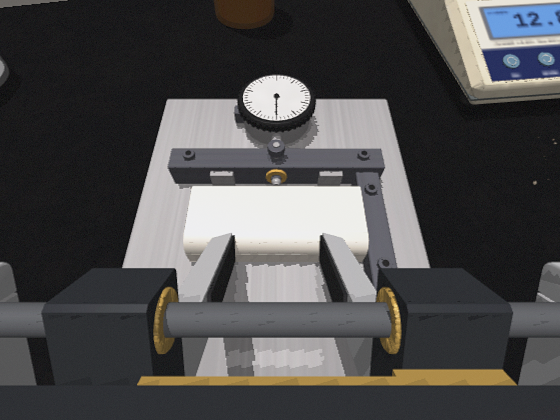

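Emit:
drive_tool(series=[[0.05,[0.002,0,0.002],[0,0,0]],[0.05,[0.004,0,0.004],[0,0,0]],[0.05,[0.0055,0,0.0055],[0,0,0]],[0.05,[0.007,0,0.007],[0,0,0]],[0.05,[0.0078,0,0.0078],[0,0,0]]])

```text
time: 12.68
tool_pos: [0.5179, -0.2026, 0.0622]
ee_rot: [-3.139, -0.786, -0.224]
wrist_force: [-4.6, 0.3, 7.2]
width: 0.05
finger_force: 4.0
```

Emit:
drive_tool(series=[[0.05,[0.0004,0,0.0008],[0,0,0]],[0.05,[0.0007,0,0.0015],[0,0,0]],[0.05,[0.0007,0,0.0015],[0,0,0]]])

```text
time: 13.05
tool_pos: [0.5197, -0.203, 0.0621]
ee_rot: [-3.139, -0.787, -0.224]
wrist_force: [-4.2, 1.9, 7.0]
width: 0.0499
finger_force: 4.2
```

```bash
python3 -c "
from h import *
st([-29,0,63])"
```

```text
t 13.15 gauge tcp [-28.7  -0.3  62.1] F gauge [-4.1  0.1  7.3] w 0.0501 j [-0.65 -0.19  2.19  0.67  0.49  0.65]
shift tool mm [ 0.4 -0.3 -0.8] turn [-0.    -0.002 -0.002]
```

Emit:
drive_tool(series=[[0.05,[0.0007,0,0.001],[0,0,0]],[0.05,[0.0014,0,0.0018],[0,0,0]],[0.05,[0.0014,0,0.0018],[0,0,0]]])

```text
time: 13.52
tool_pos: [0.5204, -0.2031, 0.0619]
ee_rot: [-3.141, -0.786, -0.222]
wrist_force: [-31.5, 6.3, 25.4]
width: 0.0501
finger_force: 20.5
```

Emit:
drive_tool(series=[[0.05,[0.0007,0,0.001],[0,0,0]],[0.05,[0.0014,0,0.0018],[0,0,0]],[0.05,[0.0014,0,0.0018],[0,0,0]]])

```text
time: 13.9
tool_pos: [0.5209, -0.2031, 0.0616]
ee_rot: [3.141, -0.784, -0.219]
wrist_force: [-60.8, 12.2, 44.8]
width: 0.0496
finger_force: 38.5
```

```bash
python3 -c "
from h import *
st([-29,0,63])
c=imaging.get_calibration('wrist');im=snap('wrist','w11.png')
cv2.imwrite('pics/w11c.png',cv2.resize(im[100:300,140:420,::-1],None,fx=2.8,fy=2.8))"
```

```text
t 14.0 gauge tcp [-27.5  -0.2  61.6] F gauge [-62.9  -1.2  44.6] w 0.0501 j [-0.65 -0.18  2.19  0.67  0.49  0.65]
shift tool mm [-0.1 -0.2 -2.1] turn [-0.001  0.001  0.001]
```

View pics/w11c.png

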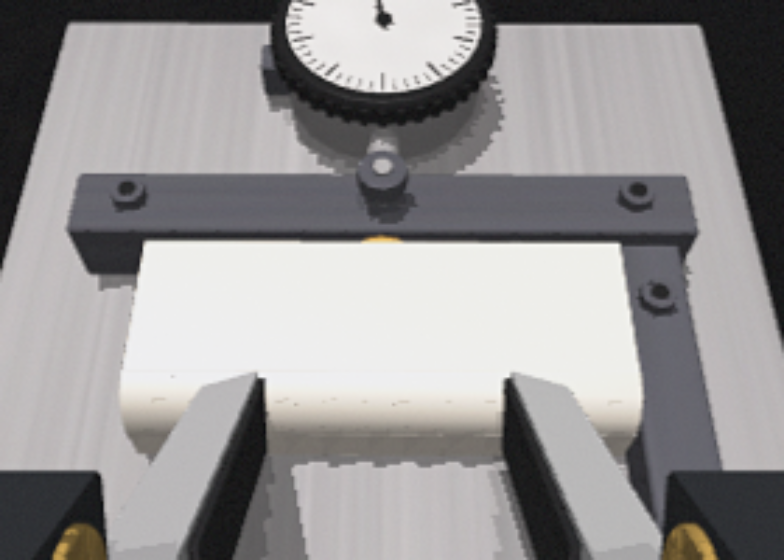

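Emit:
drive_tool(series=[[0.05,[-0.0007,0,-0.0009],[0,0,0]],[0.05,[-0.0014,0,-0.0018],[0,0,0]],[0.05,[-0.0014,0,-0.0018],[0,0,0]]])

```text
time: 14.42
tool_pos: [0.5204, -0.2031, 0.0619]
ee_rot: [-3.141, -0.786, -0.222]
wrist_force: [-29.3, 6.6, 25.2]
width: 0.0497
finger_force: 19.9
```

Emit:
drive_tool(series=[[0.05,[-0.0005,0,-0.0006],[0,0,0]],[0.05,[-0.0009,0,-0.0011],[0,0,0]],[0.05,[-0.0009,0,-0.0011],[0,0,0]]])

```text
time: 14.8
tool_pos: [0.52, -0.203, 0.062]
ee_rot: [-3.14, -0.787, -0.223]
wrist_force: [-13.5, 3.0, 13.2]
width: 0.0501
finger_force: 9.5
```

```bash
python3 -c "
from h import *
for i in range(3): st([-29,0,63])
snap('wrist','w12.png')"
```

```text
t 14.9 gauge tcp [-28.4  -0.3  62. ] F gauge [-14.4   1.1  13.7] w 0.0498 j [-0.65 -0.19  2.19  0.67  0.49  0.65]
shift tool mm [ 0.2 -0.3 -1.1] turn [-0.    -0.001 -0.002]
t 15.0 gauge tcp [-28.4  -0.3  62. ] F gauge [-14.8   0.6  13.2] w 0.0502 j [-0.65 -0.19  2.19  0.67  0.49  0.65]
shift tool mm [ 0.3 -0.3 -1.1] turn [-0.    -0.001 -0.002]
t 15.1 gauge tcp [-28.4  -0.3  62. ] F gauge [-14.2   1.   13.9] w 0.0502 j [-0.65 -0.19  2.19  0.67  0.49  0.65]
shift tool mm [ 0.3 -0.3 -1.1] turn [-0.    -0.001 -0.002]
```

Emit:
drive_tool(series=[[0.05,[-0.0003,0,-0.0002],[0,0,0]],[0.05,[-0.0003,0,-0.0002],[0,0,0]],[0.05,[-0.0003,0,-0.0002],[0,0,0]]])

```text
time: 15.52
tool_pos: [0.5199, -0.203, 0.062]
ee_rot: [-3.14, -0.787, -0.223]
wrist_force: [-9.3, 2.9, 11.6]
width: 0.0498
finger_force: 7.7
```

```bash
python3 -c "
from h import *
st([-29,0,63]); st([-29,0,63])
im=snap('wrist','w12.png')
cv2.imwrite('pics/w12c.png',cv2.resize(im[130:300,140:420,::-1],None,fx=2.8,fy=2.8))"
```

```text
t 15.62 gauge tcp [-28.5  -0.3  62. ] F gauge [-10.5   0.5  11.8] w 0.0505 j [-0.65 -0.19  2.19  0.67  0.49  0.65]
shift tool mm [ 0.3 -0.3 -1.1] turn [-0.    -0.002 -0.002]
t 15.72 gauge tcp [-28.5  -0.3  62.1] F gauge [-10.5   0.5  12.1] w 0.05 j [-0.65 -0.19  2.19  0.67  0.49  0.65]
shift tool mm [ 0.3 -0.3 -1. ] turn [-0.    -0.002 -0.002]
```

View pics/w12c.png

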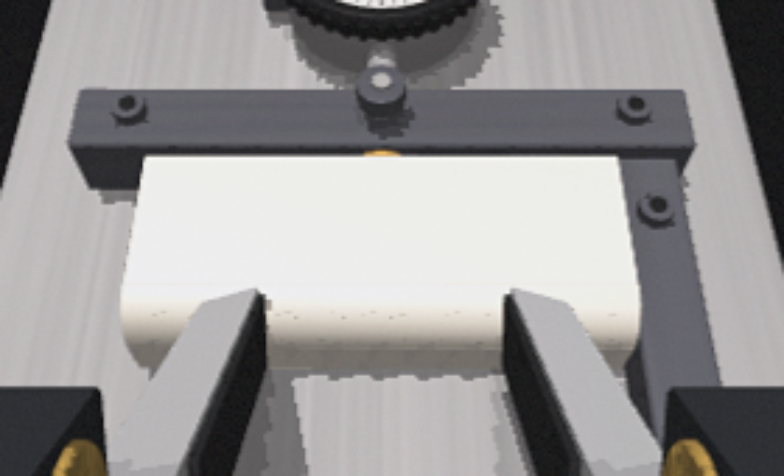

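```bash
python3 -c "
from h import *
c=imaging.get_calibration('wrist')
for p in((191.1,185.7),(360.4,185.7)): print(Rg.inv().apply(onz(c,p,.049)-O).round(4))
for p in((140+624/2.8,130+161/2.8),): print('stop', Rg.inv().apply(onz(c,p,.043)-O).round(4))
"
```

```text
[0.0297 0.055  0.049 ]
[ 0.0293 -0.0552  0.049 ]
stop [ 0.0321 -0.0585  0.043 ]
```

Back face at 29.5 mm and end at −55.2 mm: the strip is home and held at about 16 N.

```bash
python3 -c "
from bench import robot
print(robot.close_job())"
```

```text
the job is handed in; nothing more can be done
None
```

The job is handed in with the strip flat on the plate, its end against the stop block and its back square on both fence pads, plunger in, and the fingers still holding a slanting push of about 16 N; during the final press the push briefly reached about 77 N before I eased it back.

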